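# Stand the dibber in the tool pot, leaning at the clip

### The arm

A 6-joint arm with a two-finger parallel gripper is mounted at the origin on the work surface. World frame = base frame: x ahead of the robot, y to its left, z up, the work surface at z = 0. Lengths are in mm, angles in degrees, forces in N, time in s.
With the tool pointing down it reaches from about 300 to 850 mm from the base axis. Payload 4.2 kg.
Tool frame: the origin (TCP) lies midway between the tips of the shut fingers; the grasp point (between the pads) lies 19 mm behind it; z points along the fingers, x is the direction in which the jaws open and shut, and the axes are right-handed (so a half turn about z gives the same grasp; the last joint's range is limited). The gripper opens to 91 mm and grips with 3 to 60 N. Pads are 32 mm wide; open, the fingers measure 118 mm over their backs; the gripper's body (76 mm by 178 mm) begins 60 mm behind the grasp point.
Start: joints at [73.854, 18.312, 89.639, -0, 72.044, -1.146], TCP at [148.823, 555.423, 213.976] pointing down, gripper open.
Joint ranges: [-177.97, 177.97], [-48.28, 115.42], [12.27, 149.76], [-77.06, 257.06], [2.81, 150.46], [-146.56, 146.56]. Speed limits (degrees/s): [147.25, 147.25, 180, 180, 180, 180].

### API

Orientations are given as [roll, pitch, yaw] about the fixed x, y, z axes, in that order (R = Rz(yaw) Ry(pitch) Rx(roll)).
In Python, from workcell import monitor, vision, job, models gives the robot as it stands.
- The arm moves only by the shell command python3 -m creep 'ROWS' [FORCE]. ROWS is text: rows parted by semicolons, each of 7 numbers parted by spaces: the shift along the world's x, y, z in cm, then the turn, a rotation vector about the world's x, y, z in rad, then the gripper's target within -1 to 1 (shut at 1, half-way at 0, fully open at -1). In form: tx ty tz ax ay az hand; .... A call has 1 to 12 rows; each row shifts and turns the pose as measured when the row begins; what a row does not reach is not made up. A row lasts 1/12 s, in which the tool goes at most 41.7 mm and 7.16 degrees, less where a joint would pass 70% of its speed; a pose out of reach is approached as far as the arm can. A call is refused whole if a number of a shift passes 4.17 or a number of a turn 0.125, either way. A call with a gripper value outside its range is refused whole. The fingers move at their own pace and stop on an object; FORCE is the grip in N (left out, the last holds). Time passes only in rows, so rows that do not move let the fingers close. It gives the time, the measured TCP pose, the force and the opening at its end, in the units of the state.
- monitor.state(): the state, without advancing time (a new reading comes with each control period).
- vision.grab_frame(name): name is "side" or "top" or "wrist"; returns a dict with "img" (480x640x3 uint8, red, green, blue), "mtx" (3x3 intrinsics, pixels), "view" (4x4, takes a point from world to camera coordinates). Camera axes: x right, y down, z forward; pixel columns grow to the right and rows downward; lengths in mm; the calibration is good to about 2 mm. A picture is of the moment at which its call begins. There is no depth.
- job.job_done(): hands the job in, once; it reports no verdict.
Trained networks look in the newest picture that a camera, given by its name, has taken for a name from the list of things; names that differ only in an ending like _2 or _b are one class to them, and where a whole thing is asked for, a point or a joint stands for the part that bears it (a point fixed in the world has none). Each returns a list of dicts, best first, with "confidence" (0 to 1); they miss things now and then, are a little off and sometimes report something else, mostly with a low value. They report only what shows in the picture. A call takes as long as a camera call. They do not tell look-alikes from the thing itself.
- models.search_frame(camera, query): "rect" ([left, top, right, bottom] in pixels, round what is visible of it).
- models.mark_of(camera, query): "at" ([column, row] in pixels: a listed point, or the origin of a listed thing).
The state is a dict: "time_s": time; "qpos": joint angles; "qvel": joint speeds; "effort": joint torques, N m; "ee_pos": TCP position; "ee_rot": TCP orientation; "force": force on the tool from outside, world axes, zero at the start; "torque": the same for the moment, N m; "gripper_width": finger opening in mm.
Only numpy, scipy, OpenCV 4.12 (cv2) and the standard library are available. Lean on these libraries where they do the work, as an engineer would, in place of code of your own. Each camera call takes 0.05 s, during which the arm holds its last target.

### The job

Set the bench up for the next sower: take the wooden dibber out of the tool block and stand it point down in the white pot, so that its handle leans out over the rim at the green clip. Lower it in, keeping hold until the point is nearly at the bottom, rather than dropping it. Leave the pot upright where it stands, do not disturb the other things, and let go at the end.

Things in the scene. Friction and masses are not known exactly. Their poses are not given: they have to be found in the camera images.
- pot: Loose white plastic pot, heavy-based, about 0.4 kg, 105 mm tall, open-topped; 98 mm wide at the rim, 80 mm at the foot, wall 4 mm, floor 12 mm thick (inside 93 mm deep, 90 mm wide at the rim, 74 mm at the floor). Origin: centre of its underside, z up; x points from the axis to the green clip, which may face any way.
- pot_clip (a point): The green plastic clip, 26 mm wide, on the pot's rim: the point on top of the rim at its middle, 47 mm from the pot's axis and 105 mm above its underside. It hangs 34 mm down the outside and 14 mm down the inside, paper-thin there, and does not get in the way.
- dibber: Loose pale wooden dibber, round, 200 mm long, about 60 g: blunt point (8 mm wide, 14 mm after 25 mm), shaft 14 mm wide, handle 22 mm wide from 136 to 192 mm above the point. Origin: centre of the point; z runs along it to the handle's end. Starts point down in a hole of the block, loose, leaning up to 10 degrees, handle clear above the other tools; pull straight up.
- dibber_top (a point): The handle's end of the dibber, on its axis, 200 mm from the point.
- block: Fixed dark wooden tool block, 75 x 200 x 65 mm (x, y, z), with three round holes 21 mm wide and 55 mm deep, at its centre and 65 mm to either side along its y. Origin: centre of its underside. Which tool is in which hole varies.
- weeder: Loose short weeder with an orange handle 22 mm in diameter, 120 mm long, standing in a hole of the block, its top about 130 mm above the table. Leave it. Origin at its lower end.
- widger: Loose short aluminium widger, 120 mm long, 14 mm in diameter with a flat top, standing in a hole of the block, its top about 130 mm above the table. Leave it. Origin at its lower end.
- saucer: Loose blue ceramic saucer, 124 mm wide, 18 mm tall. Leave it. Origin: centre of its underside.
- trowel: Loose aluminium trowel with a wooden handle, lying flat, 235 mm long along its x, 30 mm tall. Leave it. Origin: near its middle, on the table.
- cloche: Loose glass cloche (bell), 140 mm wide, 168 mm tall. Fragile, leave it. Origin: centre of its underside.
There are look-alikes about, which are no part of the job. Of the things that look like the dibber, the smallest one is meant. What is shaped like the pot but turquoise is not meant.

How it is judged (in metres and radians):
On the way:
1. the dibber's point has been lowered inside the pot to within 30 mm of its floor while the gripper still holds it (horizontal distance between dibber and pot below 0.045 m and z of dibber in the frame of pot between 0.005 and 0.042 m and contact force between the fingers and dibber above 0.5 N), for 0.05 s.
At the end, for the whole second after the job is handed in: Dibber point down in the pot, point within 16 mm of its floor, leaning 7 degrees or more; handle end over 40 mm from the pot axis towards the clip and within 38 mm (about 25 degrees) either side of the clip line, at least 130 mm above the pot's underside; pot upright within 6 degrees; both at rest (horizontal distance between dibber and pot below 0.045 m and z of dibber in the frame of pot between 0.005 and 0.028 m and x of dibber_top in the frame of pot above 0.04 m and y of dibber_top in the frame of pot between -0.038 and 0.038 m and z of dibber_top in the frame of pot above 0.13 m and angle between dibber's own z axis and vertical above 0.12 rad and contact force between dibber and pot above 0.05 N and angle between pot's own z axis and vertical below 0.1 rad and linear speed of each of dibber, pot below 0.03 m/s); the robot touches nothing.
It fails at once if the pot is shifted by more than 40 mm or tipped by more than 20 degrees (distance of pot from where it was at the start of the episode above 0.04 m or angle between pot's own z axis and vertical above 0.35 rad).
It fails at once if another tool, the saucer, trowel or cloche is shifted by more than 30 mm (distance of any of weeder, widger, saucer, trowel, cloche from where it was at the start of the episode above 0.03 m).
It also fails if it takes over 35 s, if anything falls off the work surface, if the arm or the gripper's body presses on something with over 40 N, if the wrist force passes 120 N, or if a joint passes its speed limit or range.

## Working session

There is one attempt and no reset: what is moved stays moved. The work goes in short steps, Python scripts to look and compute and a shell command to move; the robot and the scene stay as the last step left them, time stands still between calls to the robot, and variables do not carry over. Pictures are saved under pics/ and viewed, and the job is handed in when it is done.

```bash
mkdir -p pics; ls
cat > h.py <<'E'
import numpy as np, cv2
from workcell import monitor, vision, job, models
def grab(n,fn=None):
    f=vision.grab_frame(n)
    if fn: cv2.imwrite('pics/'+fn,f['img'][:,:,::-1])
    return f
def proj(f,p):
    p=np.atleast_2d(p); c=(f['view']@np.c_[p,np.ones(len(p))].T)[:3]
    q=np.array(f['mtx'])@c; return (q[:2]/q[2]).T
def ray(f,px):
    V=np.array(f['view']);R=V[:3,:3];o=-R.T@V[:3,3]
    d=R.T@np.linalg.inv(f['mtx'])@np.array([px[0],px[1],1.]);return o,d/np.linalg.norm(d)
def atz(f,px,z):
    o,d=ray(f,px);return o+d*(z-o[2])/d[2]
def tri(fa,a,fb,b):
    o1,d1=ray(fa,a);o2,d2=ray(fb,b)
    s=np.linalg.lstsq(np.c_[d1,-d2],o2-o1,rcond=None)[0]
    p,q=o1+d1*s[0],o2+d2*s[1];return (p+q)/2,np.linalg.norm(p-q)
E
python3 - <<'E'
from h import *
np.set_printoptions(precision=1,suppress=True)
for n in ['side','top','wrist']:
    f=grab(n,n+'0.png')
    o,d=ray(f,(320,240));print(n,o,d)
    for q in ['pot','pot_clip','dibber','dibber_top','block','weeder','widger','saucer','trowel','cloche']:
        print(q,[(np.array(r['rect']).round().astype(int).tolist(),round(r['confidence'],2)) for r in models.search_frame(n,q)][:4] if q not in('pot_clip','dibber_top') else '',[(np.array(r['at']).round(1).tolist(),round(r['confidence'],2)) for r in models.mark_of(n,q)][:4])
print(monitor.state())
E
```

```text
pics
side [ 423.  -491.3  687.4] [ 0.2  0.7 -0.7]
pot [([228, 192, 274, 254], 0.83), ([241, 242, 296, 316], 0.64)] [([256.8, 241.1], 0.94), ([268.9, 295.9], 0.71)]
pot_clip  [([291.0, 272.6], 0.79), ([239.6, 194.8], 0.68), ([275.2, 415.6], 0.65)]
dibber [([209, 227, 243, 343], 0.98), ([259, 301, 280, 366], 0.95), ([324, 263, 344, 370], 0.92)] [([274.4, 378.1], 0.94), ([329.8, 371.1], 0.93), ([240.7, 336.6], 0.81)]
dibber_top  [([336.8, 269.6], 0.96), ([218.1, 233.9], 0.82), ([267.1, 303.9], 0.65)]
block [([241, 344, 300, 480], 0.75), ([364, 226, 439, 321], 0.46)] [([275.4, 417.5], 0.67)]
weeder [([260, 419, 280, 452], 0.79)] [([274.9, 458.5], 0.55)]
widger [([260, 304, 278, 366], 0.67), ([364, 226, 440, 323], 0.65), ([266, 374, 279, 407], 0.62)] [([276.5, 415.8], 0.51)]
saucer [([396, 374, 476, 449], 0.72)] [([432.0, 415.5], 0.88), ([256.0, 241.7], 0.59)]
trowel [([282, 198, 374, 236], 0.82)] [([328.0, 215.4], 0.76)]
cloche [([365, 225, 439, 320], 0.7)] [([398.3, 289.0], 0.94)]
top [ 544.3   22.9 1160.8] [ 0.1 -0.  -1. ]
pot [([168, 260, 228, 310], 0.72), ([266, 261, 320, 317], 0.61)
[... 627 characters left out ...]
22], 0.96)] [([454.5, 191.7], 0.82)]
trowel [([178, 133, 217, 254], 0.64)] [([195.5, 190.4], 0.96)]
cloche [([289, 114, 366, 198], 0.74)] [([323.9, 160.2], 0.59)]
wrist [ 86.  571.2 384.5] [ 0.2 -0.1 -1. ]
pot [] []
pot_clip  []
dibber [] []
dibber_top  []
block [] []
weeder [] []
widger [] []
saucer [] []
trowel [] []
cloche [] []
{'time_s': 2.85, 'qpos': array([73.9, 18.3, 89.6,  0. , 72. , -1.1]), 'qvel': array([-0. , -0. , -0. , -0. ,  0. ,  0.1]), 'effort': array([ -0. , -41.2, -23.2,   0.1,   0. ,   0. ]), 'ee_pos': array([148.8, 555.4, 214. ]), 'ee_rot': array([-180.,   -0.,   75.]), 'force': array([0.1, 0.1, 0.3]), 'torque': array([ 0.,  0., -0.]), 'gripper_width': 91.04661409739427}
```

View pics/side0.png

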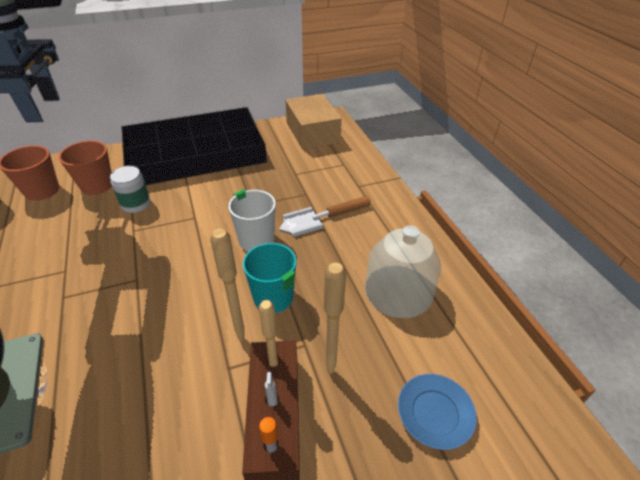

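View pics/top0.png

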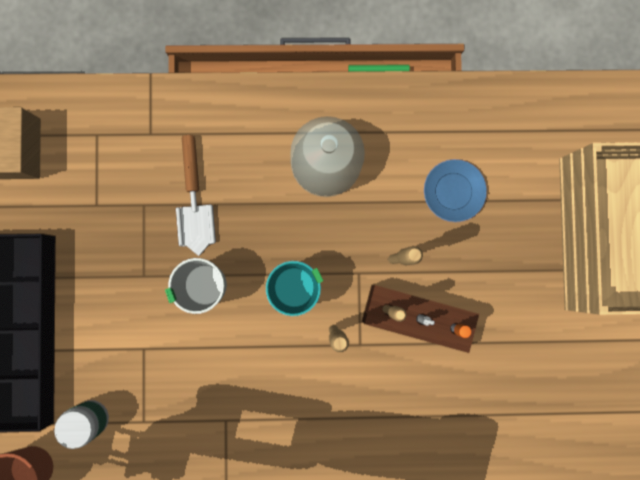

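```bash
cat > est.py <<'E'
from h import *
np.set_printoptions(precision=1,suppress=True)
S=grab('side');T=grab('top')
def t(n,s,tp):
    p,e=tri(S,s,T,tp);print(n,p,'err %.1f'%e)
t('dib top',(267.1,303.9),(398.7,317.0))
t('dib point',(274.4,378.1),(383.3,308.6))
t('A top',(336.8,269.6),(415.4,252.1));t('A pt',(329.8,371.1),(390.5,256.4))
t('B top',(218.1,233.9),(342,343.4));t('B pt',(240.7,336.6),(333.5,325.3))
t('white pot',(256.8,241.1),(207.4,284.3));t('clip',(239.6,194.8),(169.2,290.5))
t('turq pot',(268.9,295.9),(295.6,287.2));t('weeder',(270,425),(464,332))
t('cloche',(398.3,289),(323.9,160.2));t('widger',(269,378),(423,318))
t('block',(275.4,417.5),(413.1,314.7));t('trowel',(328,215.4),(195.5,190.4));t('saucer',(432,415.5),(454.5,191.7))
print(atz(T,(197,285),105), atz(T,(170,294),105))
print([atz(T,p,65) for p in [(374,284),(479,314),(469,352),(363,323)]])
E
python3 est.py
```

```text
dib top [ 478.3 -123.9  208.9] err 6.0
dib point [ 477.6 -124.9    6.7] err 0.6
A top [ 575.6 -142.2  262.9] err 2.2
A pt [ 575.3 -141.    -0.7] err 6.4
B top [441.1 -28.7 267.2] err 1.3
B pt [444.3 -27.5   8.5] err 5.3
white pot [529.3 215.1  -1.1] err 0.4
clip [516.9 267.2  95.7] err 7.1
turq pot [517.4  44.9   9.9] err 7.7
weeder [ 443.7 -249.7  125.9] err 4.2
cloche [769.4 -14.2  -2.8] err 1.1
widger [ 464.  -180.4  113.9] err 4.1
block [ 463.1 -184.7   -6.5] err 1.5
trowel [710.  236.4   6.9] err 2.8
saucer [ 701.6 -269.5    1.1] err 5.5
[529.5 215.8 105. ] [514.4 263.1 105. ]
[array([ 526.1, -101.1,   65. ]), array([ 468.1, -294.1,   65. ]), array([ 398.9, -273.6,   65. ]), array([455. , -79.6,  65. ])]
```

```bash
python3 -m creep '1.6 -3.5 1.2 0 0 -0.036 -1;1.6 -3.5 1.2 0 0 -0.036 -1;1.6 -3.5 1.2 0 0 -0.036 -1;1.6 -3.5 1.2 0 0 -0.036 -1;1.6 -3.5 1.2 0 0 -0.036 -1;1.6 -3.5 1.2 0 0 -0.036 -1;1.6 -3.5 1.2 0 0 -0.036 -1;1.6 -3.5 1.2 0 0 -0.036 -1;1.6 -3.5 1.2 0 0 -0.036 -1;1.6 -3.5 1.2 0 0 -0.036 -1' 20
```

```text
time_s: 3.78
ee_pos: [307.5, 197.0, 333.7]
ee_rot: [180.0, 0.1, 54.2]
force: [1.6, 0.4, -0.3]
gripper_width: 90.9
```

Run:
```python
import cv2,glob
a=cv2.imread('pics/top0.png')[240:370,320:490];cv2.imwrite('pics/c1.png',cv2.resize(a,None,fx=4,fy=4,interpolation=2))
```

```text
(no output)
```

View pics/c1.png

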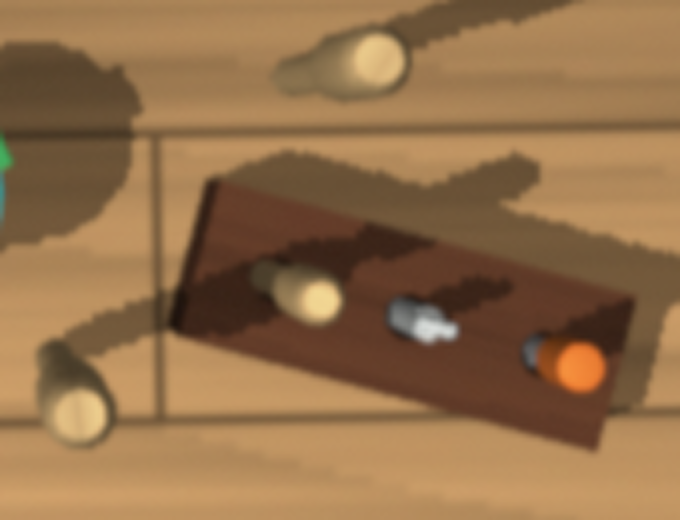

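The crop shows the block-held dibber's handle end at about (400, 315) and its shaft entering the hole at about (386, 309). The two larger look-alikes have their ends at (415, 255) and (340, 344).

Run:
```python
from h import *
np.set_printoptions(precision=1,suppress=True)
T=grab('top')
for p,z in [((400.5,315),208),((386,309),65),((415,255),263),((339.5,343.5),265)]: print(p,atz(T,p,z))
s=monitor.state();print(s['time_s'],s['ee_pos'],s['ee_rot'],s['qvel'])
```

```text
(400.5, 315) [ 478.4 -126.4  208. ]
(386, 309) [ 479.9 -122.4   65. ]
(415, 255) [ 572.3 -141.8  263. ]
(339.5, 343.5) [441.4 -25.1 265. ]
3.8333 [311.2 191.3 336.2] [179.5   0.1  53.7] [ 7.5  1.3  0.   4.5 -4.2  8.3]
```

```bash
python3 -m creep '1.7 -3.2 0 0 0 -0.01 -1;1.7 -3.2 0 0 0 -0.01 -1;1.7 -3.2 0 0 0 -0.01 -1;1.7 -3.2 0 0 0 -0.01 -1;1.7 -3.2 0 0 0 -0.01 -1;1.7 -3.2 0 0 0 -0.01 -1;1.7 -3.2 0 0 0 -0.01 -1;1.7 -3.2 0 0 0 0 -1;1.7 -3.2 0 0 0 0 -1;1.2 -2.2 0 0 0 0 -1;0 0 0 0 0 0 -1'
```

```text
time_s: 4.75
ee_pos: [480.8, -132.6, 338.8]
ee_rot: [179.1, -0.6, 49.4]
force: [-1.3, 0.4, 0.7]
gripper_width: 91.4
```

```bash
python3 -m creep '-0.2 0.7 -2 0 0 0 -1;0 0 -2 0 0 0 -1;0 0 0 0 0 0 -1;0 0 0 0 0 0 -1'
python3 - <<'E'
from h import *
np.set_printoptions(precision=1,suppress=True)
f=grab('wrist','w1.png')
s=monitor.state();print(s['time_s'],s['ee_pos'],s['ee_rot'])
print(proj(f,[[478.4,-126.4,208],[479.9,-122.4,65],s['ee_pos']]))
E
```

```text
time_s: 5.08
ee_pos: [479.6, -125.7, 297.6]
ee_rot: [179.1, -0.7, 49.2]
force: [-0.2, 0.9, 0.1]
gripper_width: 91.3
5.1333 [ 479.5 -125.6  297.6] [179.2  -0.7  49.2]
[[316.6 236.9]
 [319.7 202. ]
 [320.3 284.8]]
```

View pics/w1.png

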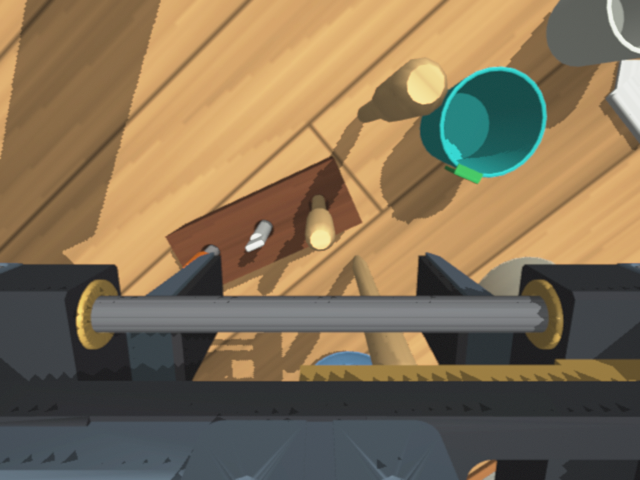

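The wrist picture shows the dibber's end at (320, 237), where I predicted it, centred between the fingers. Both large look-alikes are clear of the finger line, so I descend and grip.

```bash
python3 -m creep '0 0 -3.6 0 0 0 -1;0 0 -3.6 0 0 0 -1;0 0 -3.6 0 0 0 -1;0 0 -2.5 0 0 0 -1;0 0 -0.5 0 0 0 -1;0 0 0 0 0 0 -1' 20; python3 -m creep '0 0 0 0 0 0 1;0 0 0 0 0 0 1;0 0 0 0 0 0 1;0 0 0 0 0 0 1;0 0 0 0 0 0 1;0 0 0 0 0 0 1;0 0 0 0 0 0 1;0 0 0 0 0 0 1'
```

```text
time_s: 5.63
ee_pos: [484.5, -124.0, 165.3]
ee_rot: [178.1, -1.2, 49.4]
force: [-0.4, -0.6, 0.7]
gripper_width: 90.9
time_s: 6.3
ee_pos: [490.6, -125.2, 175.3]
ee_rot: [177.2, -1.6, 49.5]
force: [-0.1, 0.2, 0.1]
gripper_width: 40.8
```

```bash
python3 -m creep '-0.8 0 -1.2 0.01 0.04 0 0.2;-0.4 0 -0.6 0 0.03 0 0.2;-0.2 0 -0.3 0 0.01 0 0.2'
```

```text
time_s: 6.55
ee_pos: [475.5, -125.4, 153.5]
ee_rot: [-178.7, 1.1, 49.4]
force: [-0.0, -0.3, 0.1]
gripper_width: 36.8
```

```bash
python3 -m creep '0.2 0 0.3 0 -0.01 0 1;0 0 -0.05 0 0 0 1;0 0 -0.05 0 0 0 1;0 0 -0.05 0 0 0 1'; python3 -m creep '0 0 -0.1 0 0 0 1;0 0 -0.1 0 0 0 1'
```

```text
time_s: 6.88
ee_pos: [477.4, -125.0, 153.0]
ee_rot: [-178.9, 0.8, 49.4]
force: [0.0, -0.1, 4.7]
gripper_width: 21.7
time_s: 7.05
ee_pos: [477.9, -125.2, 153.0]
ee_rot: [-179.1, 0.7, 49.4]
force: [-0.8, 0.6, 7.4]
gripper_width: 21.4
```

```bash
python3 -m creep '0 0 1.5 0 0 0 1;0 0 3 0 0 0 1;0 0 3.5 0 0 0 1;0 0 3.5 0 0 0 1;0 0 2.5 0 0 0 1;0 0 0.5 0 0 0 1'
python3 - <<'E'
from h import *
f=grab('side','s1.png');g=grab('top')
s=monitor.state();print(s['time_s'],s['ee_pos'],s['ee_rot'],s['gripper_width'],s['force'])
for n,q in(('side','dibber'),('side','dibber_top')):
    print(q,[(np.array(r['at']).round(1).tolist(),round(r['confidence'],2)) for r in models.mark_of(n,q)])
p=s['ee_pos'];print(proj(f,[[p[0],p[1],p[2]-143],p]))
E
```

```text
time_s: 7.55
ee_pos: [474.9, -123.6, 301.3]
ee_rot: [-178.8, 0.8, 49.4]
force: [0.9, 0.1, -0.6]
gripper_width: 21.2
7.65 [ 473.82131507 -123.24493992  298.08823925] [-178.50946662    0.89410437   49.42504998] 21.712359006957005 [ 0.04873792 -0.01555378 -0.38492634]
dibber [([327.0, 369.8], 0.84), ([264.1, 327.0], 0.77), ([240.0, 337.6], 0.61)]
dibber_top [([337.5, 267.6], 0.92)]
[[264.75170584 327.29883501]
 [255.36530944 259.83609567]]
```

View pics/s1.png

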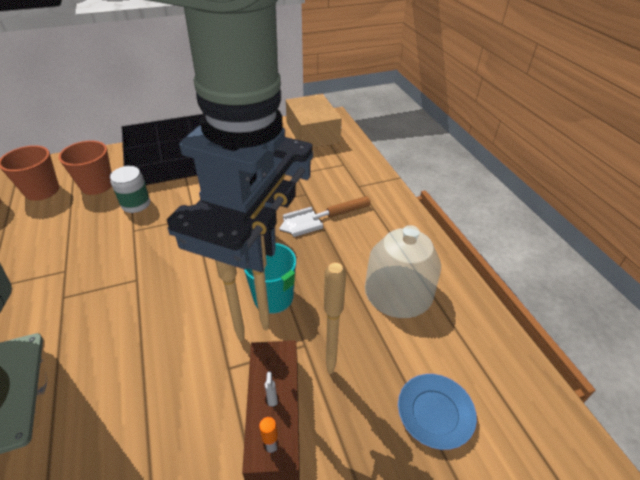

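The picture shows the dibber held upright, point at (264, 327), clear above the block with the other tools in place. The point therefore sits 143 mm below the TCP. Now I carry it to the pot.

```bash
python3 -m creep '1.2 2.5 0.3 0 0 -0.05 1;0.6 3.5 0 0 0 -0.055 1;0.4 3.8 0 0 0 -0.055 1;0.4 3.8 0 0 0 -0.055 1;0.4 3.8 0 0 0 -0.055 1;0.4 3.8 0 0 0 -0.055 1;0.3 3.8 0 0 0 -0.055 1;0.3 3.8 0 0 0 -0.055 1;0.3 3.5 0 0 0 -0.055 1;0 3 0 0 0 -0.055 1;0 1.5 0 0 0 0 1'
python3 - <<'E'
from h import *
from scipy.spatial.transform import Rotation as Ro
s=monitor.state();print(s['time_s'],s['ee_pos'],s['ee_rot'],s['gripper_width'])
th=np.radians(22);ph=np.radians(107.5)
Rt=Ro.from_rotvec(th*np.array([-np.sin(ph),np.cos(ph),0]))*Ro.from_euler('xyz',[180,0,17.5],degrees=True)
d=Rt*Ro.from_euler('xyz',s['ee_rot'],degrees=True).inv()
print(d.as_rotvec(), np.array([517,255.2,149])-s['ee_pos'],Rt.as_euler('xyz',degrees=True))
E
```

```text
time_s: 8.67
ee_pos: [503.7, 256.4, 269.0]
ee_rot: [-177.3, 3.8, 16.0]
force: [-0.6, 0.1, -0.2]
gripper_width: 21.4
8.6667 [503.65682144 256.36594365 269.02116422] [-177.30834272    3.79836732   16.01136821] 21.439419418668972
[-0.39370957 -0.18669823  0.03985386] [  13.34317856   -1.16594365 -120.02116422] [158.    0.   17.5]
```

```bash
cat > tg.py <<'E'
from h import *
import sys
from scipy.spatial.transform import Rotation as Ro
np.set_printoptions(precision=3,suppress=True)
def rep(th=22,ph=107.5,r0=-12,pz=16,pot=(529.5,215.5),L=143):
    s=monitor.state();th=np.radians(th);ph=np.radians(ph)
    R0=Ro.from_euler('xyz',s['ee_rot'],degrees=True)
    Rt=Ro.from_rotvec(th*np.array([-np.sin(ph),np.cos(ph),0]))*Ro.from_euler('xyz',[180,0,np.degrees(ph)-90],degrees=True)
    u=np.array([np.cos(ph),np.sin(ph),0])
    tcp=np.array([*pot,pz])+u*r0+L*(np.sin(th)*u+np.cos(th)*np.array([0,0,1]))
    pt=s['ee_pos']+L*R0.as_matrix()[:,2]
    print('t',s['time_s'],'point now',pt,'rot left',(Rt*R0.inv()).as_rotvec(),'shift left cm',(tcp-s['ee_pos'])/10,'F',s['force'],'w',s['gripper_width'])
    return pt
E
python3 -m creep '0.2 0 0.3 -0.065 -0.031 0.006 1;0.2 0 0.2 -0.065 -0.031 0.006 1;0.2 0 0.2 -0.065 -0.031 0.006 1;0.2 0 0.2 -0.065 -0.031 0.006 1;0.2 0 0.2 -0.065 -0.031 0.006 1;0.1 0 0 -0.04 -0.02 0 1;0 0 0 0 0 0 1'
python3 - <<'E'
from tg import *
pt=rep()
f=grab('side','s2.png');g=grab('top','t2.png');print(proj(f,pt),proj(g,pt))
E
```

```text
time_s: 9.25
ee_pos: [508.6, 257.9, 259.7]
ee_rot: [158.3, 1.9, 17.1]
force: [-0.9, 0.1, -0.6]
gripper_width: 21.5
t 9.25 point now [520.022 206.039 126.914] rot left [ 0.005 -0.033  0.007] shift left cm [  0.839  -0.28  -11.108] F [-0.887  0.092 -0.639] w 21.503042838789085
[[247.425 200.067]] [[200.377 290.653]]
```

View pics/s2.png

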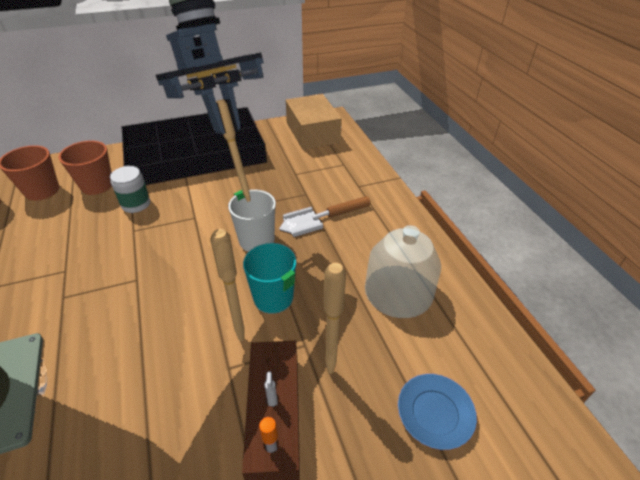

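View pics/t2.png

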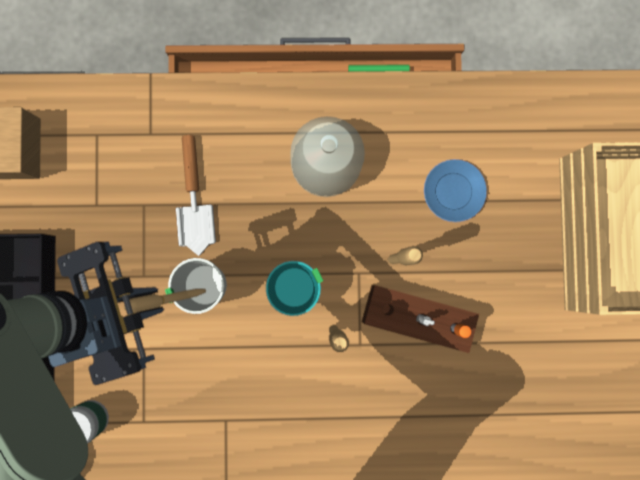

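The tip shows over the white pot's mouth at (205, 292) in the top view and (248, 200) in the side view, leaning toward the clip. That fits the computed (200, 291) and (247, 200), so I shift it 8 mm in x and lower it.

```bash
python3 -m creep '0.4 -0.1 -0.5 0 -0.01 0 1;0.3 -0.1 -1.5 0 -0.01 0 1;0.2 -0.1 -1.5 0 -0.01 0 1;0.1 0 -1.5 0 -0.005 0 1;0 0 -1.0 0 0 0 1'; python3 -c "
from tg import *
rep()"
```

```text
time_s: 9.77
ee_pos: [522.2, 250.4, 198.6]
ee_rot: [158.0, -0.5, 16.7]
force: [-0.5, 0.3, -0.7]
gripper_width: 21.5
t 9.7667 point now [538.604 199.481  65.974] rot left [-0.003  0.008  0.014] shift left cm [-0.516  0.472 -4.999] F [-0.461  0.329 -0.651] w 21.467036657797735
```

```bash
python3 -m creep '-0.3 0.2 -1.2 0 0 0 1;-0.2 0.2 -1.2 0 0 0 1;-0.1 0.1 -1 0 0 0 1;0 0 -0.6 0 0 0 1'; python3 -c "
from tg import *
rep()"
```

```text
time_s: 10.1
ee_pos: [516.7, 251.6, 154.8]
ee_rot: [158.1, -0.4, 16.4]
force: [0.1, 0.6, -0.4]
gripper_width: 21.4
t 10.1 point now [532.627 200.716  22.11 ] rot left [-0.004  0.006  0.02 ] shift left cm [ 0.031  0.35  -0.619] F [ 0.082  0.578 -0.414] w 21.41945148748224
```

```bash
python3 -m creep '0 0.1 -0.3 0 0 0 1;0 0.1 -0.2 0 0 0 1;0 0 -0.1 0 0 0 1'; python3 -c "
from tg import *
pt=rep()
f=grab('side','s3.png');g=grab('top','t3.png');
a=cv2.resize(f['img'][60:300,150:390],(480,480));b=cv2.resize(g['img'][200:360,120:280],(480,480))
cv2.imwrite('pics/c3.png',np.hstack([a,b])[:,:,::-1][:,:800] if 0 else cv2.resize(np.hstack([a,b]),(800,400))[:,:,::-1])"
```

```text
time_s: 10.35
ee_pos: [517.0, 252.6, 147.4]
ee_rot: [158.1, -0.3, 16.3]
force: [-1.0, 0.4, -0.4]
gripper_width: 21.3
t 10.35 point now [532.744 201.609  14.74 ] rot left [-0.003  0.005  0.021] shift left cm [-0.002  0.25   0.12 ] F [-0.952  0.392 -0.35 ] w 21.289266865286624
```

View pics/c3.png

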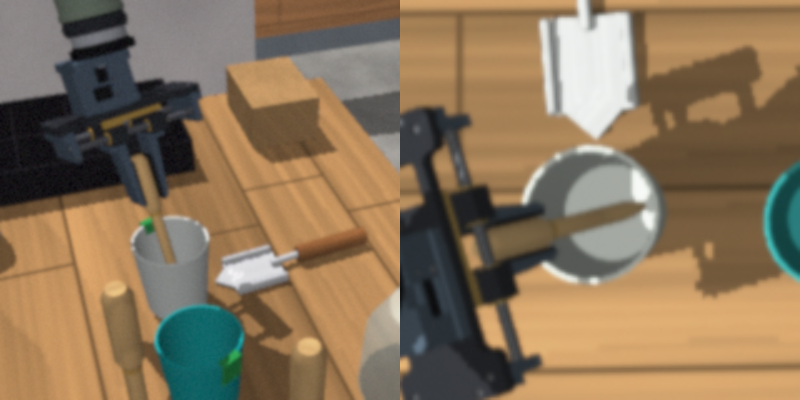

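```bash
python3 -c "
from tg import *
g=grab('top')
print(atz(g,(217.5,283),15),atz(g,(205,286),12),proj(g,[[532.7,201.6,14.7],[529.5,215.5,12]]))
pt=rep()"
```

```text
[531.513 193.212  15.   ] [526.089 217.549  12.   ] [[213.119 282.44 ]
 [206.066 284.201]]
t 10.5 point now [532.891 201.732  15.213] rot left [-0.003  0.006  0.021] shift left cm [-0.008  0.241  0.072] F [ 0.083 -0.875  0.114] w 21.379762680392968
```

The crops show the point low in the pot toward the side opposite the clip, and the shaft leaning out at the clip. The pot hasn't moved. I release in place.

```bash
python3 -m creep '0 0 -0.1 0 0 0 0.4;0 0 -0.05 0 0 0 0.3;0 0 0 0 0 0 0;0 0 0 0 0 0 -0.5;0 0 0 0 0 0 -1;0 0 0 0 0 0 -1;0 0 0 0 0 0 -1;0 0 0 0 0 0 -1' ; python3 -c "
from tg import *
pt=rep()
f=grab('side','s4.png');g=grab('top','t4.png');
a=cv2.resize(f['img'][60:300,150:390],(480,480));b=cv2.resize(g['img'][200:360,120:280],(480,480))
cv2.imwrite('pics/c4.png',cv2.resize(np.hstack([a,b]),(800,400))[:,:,::-1])"
```

```text
time_s: 11.17
ee_pos: [518.2, 253.5, 148.7]
ee_rot: [158.1, -0.6, 16.3]
force: [-0.6, -0.6, -0.4]
gripper_width: 69.1
t 11.1667 point now [534.615 202.84   16.035] rot left [-0.006  0.01   0.02 ] shift left cm [-0.121  0.162 -0.016] F [-0.565 -0.575 -0.353] w 69.10791418911748
```

View pics/c4.png

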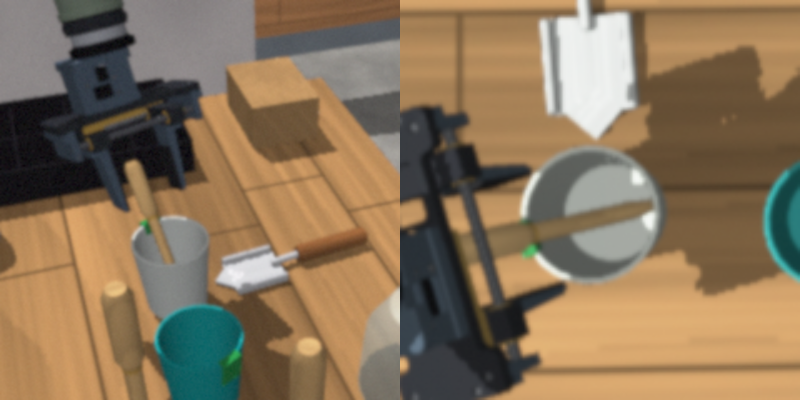

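The dibber now rests on the rim beside the clip, at about (148, 226) in the left crop, clear of the fingers. I retreat along the tool axis.

```bash
python3 -m creep '-0.05 0.2 0.6 0 0 0 -1;-0.1 0.5 1.5 0 0 0 -1;-0.2 0.7 2 0 0 0 -1;-0.2 0.9 2.5 0 0 0 -1;-0.2 1 3 0 0 0 -1;-0.2 1 3 0 0 0 -1;-0.2 1 3 0 0 0 -1' ; python3 -c "
from tg import *
pt=rep()
f=grab('side','s5.png');g=grab('top','t5.png')
for n in('side','top'):
  for q in ('dibber','dibber_top','pot','pot_clip'):
    print(n,q,[(np.array(r['at']).round(1).tolist(),round(r['confidence'],2)) for r in models.mark_of(n,q)])
a=cv2.resize(f['img'][60:300,150:390],(480,480));b=cv2.resize(g['img'][200:360,120:280],(480,480))
cv2.imwrite('pics/c5.png',cv2.resize(np.hstack([a,b]),(800,400))[:,:,::-1])"
```

```text
time_s: 11.85
ee_pos: [501.6, 304.1, 305.5]
ee_rot: [157.8, 0.4, 16.2]
force: [0.5, 0.9, 0.4]
gripper_width: 91.3
t 11.85 point now [515.845 251.983 173.136] rot left [ 0.005 -0.005  0.023] shift left cm [  1.54   -4.895 -15.695] F [0.507 0.939 0.353] w 91.29614922416184
side dibber [([328.0, 372.1], 0.9), ([239.5, 336.4], 0.9)]
side dibber_top [([336.8, 267.7], 0.73), ([229.0, 160.5], 0.63), ([220.5, 230.6], 0.57)]
side pot [([269.0, 297.7], 0.78), ([255.3, 241.8], 0.74), ([275.9, 418.3], 0.67)]
side pot_clip [([244.9, 192.5], 0.79), ([287.9, 273.5], 0.63)]
top dibber [([334.1, 329.0], 0.68), ([221.5, 283.3], 0.67), ([392.3, 260.7], 0.58)]
top dibber_top [([341.9, 342.7], 0.96), ([416.0, 253.0], 0.85), ([137.3, 304.3], 0.6)]
top pot [([294.1, 285.5], 0.71), ([206.4, 284.4], 0.68), ([195.5, 192.6], 0.29)]
top pot_clip [([169.4, 294.6], 0.92), ([317.9, 278.1], 0.67), ([220.5, 281.2], 0.52)]
```

View pics/c5.png

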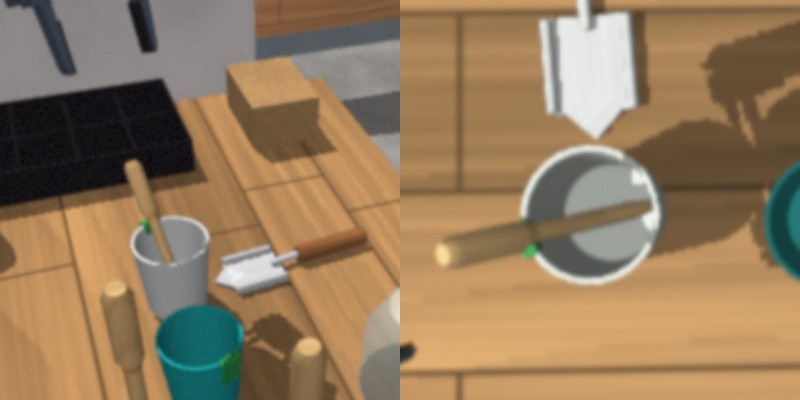

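View pics/s5.png

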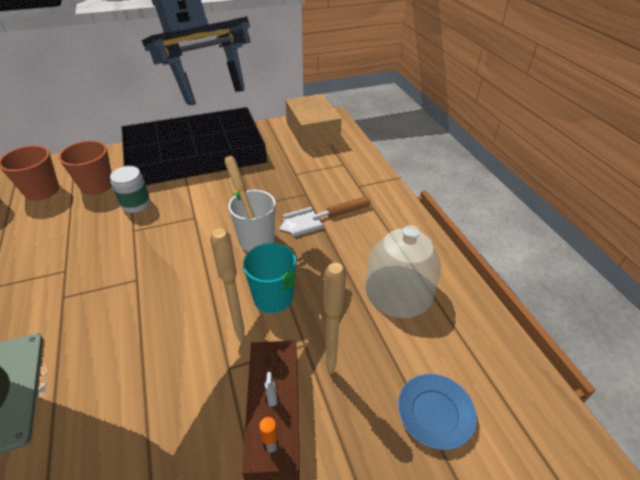

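```bash
python3 -m creep '0 0 0.3 0 0 0 -1;0 0 0.2 0 0 0 -1;0 0 0 0 0 0 -1' ; python3 -c "
from tg import *
f=grab('side');g=grab('top','t6.png')
np.set_printoptions(precision=1,suppress=True)
top,e=tri(f,(229.5,160),g,(137.3,302));pt=atz(g,(220.5,283),15)
pot=np.array([529.3,215.3,0]);ph=np.radians(107.5);u=np.array([np.cos(ph),np.sin(ph),0]);v=np.array([-u[1],u[0],0])
print(top,e,pt);
for p in(top,pt):print('in pot frame',(p-pot)@u,(p-pot)@v,p[2])
print('pot tri',tri(f,(255.3,241.8),g,(206.4,284.4)),monitor.state()['ee_pos'],monitor.state()['time_s'])"
```

```text
time_s: 12.6
ee_pos: [501.7, 302.4, 306.8]
ee_rot: [157.7, 0.6, 16.1]
force: [0.9, -0.3, 0.3]
gripper_width: 91.4
[505.7 302.9 164.8] 3.960284518763002 [531.4 187.5  15. ]
in pot frame 90.67775306486737 -3.8240690568765974 164.78583541423205
in pot frame -27.157909588925374 6.329945964651927 15.0
pot tri (array([527.6, 218. ,  -5.4]), np.float64(2.5067680178529614)) [501.7 302.5 306.6] 12.7
```

```bash
python3 -c "
from h import *
print(job.job_done());print(monitor.state()['time_s'])"
```

```text
the job is handed in; nothing more can be done
None
the job is handed in; nothing more can be done
```

The dibber from the block is standing point down in the white pot, leaning out over the rim at the green clip. I handed the job in at about 13 s, and it reported no verdict.

I took the smallest of the three dibbers, lifted it straight up, carried it over tilted about 22° and lowered it. I opened the fingers with the point about 15 mm above the table, roughly 3 mm above the pot's floor, then withdrew along the tool axis.

**Last checks, from triangulated images:**
- **Handle end:** about 91 mm from the pot's axis towards the clip, 4 mm to the side, and 165 mm above its underside.
- **Point:** about 27 mm from the axis on the far side of the floor. I assumed its height (15 mm) for this, so that height was not measured.
- **Lean:** about 38°.
- **Pot:** upright in the pictures and within about 3 mm of its first measured spot, roughly the measuring error.
- **Other things:** the other tools, saucer, trowel, cloche, turquoise pot and the two larger dibbers showed no visible change.
- **Gripper:** about 140 mm above the dibber, touching nothing.

**Deviations:**
- The arm drifted about 10 mm while the fingers were first closing. I stopped, corrected the pose and gripped again.
- In the held pose, the image put the point 8 mm further from the clip than the arm pose gave, still within the floor.
- The side camera's network did not find the dibber's point in the pot, so that position comes from the top view alone. The handle-end rays missed each other by 4 mm.

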